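# Lock the decorating turntable by feel

## Task

Lock the decorating turntable so that the clay rose on it cannot turn: take the black-handled lock pin out of the wooden tool block, put it through the hole in the turntable's head and, keeping hold of it and pressing only lightly, slide it round counter-clockwise (seen from above), the head turning with it, until its tip drops into the hole hidden in the disc underneath. Push it gently fully home, its handle's shoulder resting on the head, and let go; do not force it, and leave the bowls, jar, petals and other tools where they are.

Things in the scene. Friction and masses are not known exactly. Their poses are not given: they have to be found in the camera images.
- pin_grip (a point): lock pin (loose, about 0.11 kg): grasp point on the axis of its black round handle, an upright cylinder 22 mm across and 56 mm long. The point is 30 mm above the handle's lower end (the shoulder), 26 mm below its top. z runs from tip to handle. At the start the pin stands upright in the block, shoulder on the block's top
- pin_tip (a point): the lock pin's tip: centre of the lower end of its steel shank. The shank is 12 mm across and reaches 34 mm below the shoulder; its last 3.5 mm taper to 9 mm across. The tip is 64 mm below pin_grip along the pin
- pin: the same lock pin as a body; origin at its tip
- block: fixed wooden tool block 170 x 60 x 45 mm; origin under its centre, x along its length, y across. The pin stands on its centre line, 60 mm from the centre towards -x, in a hole 15 mm wide and 38 mm deep; two modelling tools stand in the other half, so the sides across y are free for the fingers
- stand: fixed turntable with its head and disc; origin on its vertical axis at table height. Head: round aluminium plate, 115 mm radius, 12 mm thick, top 74 mm above the table. On its centre sit a plaster disc (36 mm radius, 7 mm high) and a clay rose (28 mm radius, up to 34 mm above the head)
- stand_axis (a point): point on the turntable's vertical axis at the height of the head's top. Hidden disc: fixed steel disc 3 mm under the head, 14 mm thick, top 59 mm above the table. It has one 14.5 mm through hole, 90 mm from the axis, unseen under the head: it comes under the head's hole at some unknown head angle from 0.5 to 1.2 rad. Over 30 N between pin and turntable damages them
- head_hole (a point): mouth of the head's only hole, 15 mm across, through the 12 mm head, 90 mm from the axis: centre of the hole at the head's top face; turns with the head. A pin put in it meets the disc with its tip 15 mm below this point; once dropped in and fully home the tip is 34 mm below
- head (a joint): angle of the turntable's head in rad, growing counter-clockwise seen from above, between stops at 0 and 1.35; it starts between 0 and 0.25, turns with light friction (about 0.12 N m, some 1.5 N at the hole) and stays where it is left
- bowl_a: bystander: white bowl, 100 mm across, 48 mm high; origin under its centre
- bowl_b: bystander: white bowl, 90 mm across, 45 mm high; origin under its centre
- jar: bystander: closed jar, 60 mm across, 75 mm high; origin under its centre
- petal_a: bystander: small hard clay petal, about 55 mm long, 9 mm high, lying flat
- petal_b: bystander: clay petal, like petal_a
- petal_c: bystander: clay petal, like petal_a
- petal_d: bystander: clay petal, like petal_a
- rib_tool: bystander: wooden modelling tool with a flat steel blade, standing in the tool block 80 mm from the pin; 99 mm long, origin at its foot, 7 mm above the table
- ball_tool: bystander: wooden modelling tool with a small steel ball, standing in the tool block 120 mm from the pin; 88 mm long, origin at its foot, 7 mm above the table
Mind the look-alikes: they are no part of the job. Leave any blue look-alike of the stand alone.

How it is judged (in metres and radians):
On the way, in this order (a step that is already met when the one before it is completed fails the run):
1. the pin's tip is through the head's hole, on the disc beneath (9 mm or more below the head's top) (z of pin_tip in the frame of head_hole below -0.009 m and horizontal distance between pin_tip and head_hole below 0.007 m), for 0.2 s.
2. while held, the pin drops into the hidden hole (tip 5 mm or more below the disc's top) (z of pin_tip in the frame of head_hole below -0.02 m and horizontal distance between pin_tip and head_hole below 0.007 m and contact force between the fingers and pin above 1 N), for 0.1 s.
At the end, for the whole second after the job is handed in: The pin stands at rest, upright within 0.15 rad, through the head's hole and the hidden hole, its tip at least 30.5 mm below the head's top (shoulder within 3.5 mm of the head) and within 7 mm of the hole's axis; the head is at rest (z of pin_tip in the frame of head_hole below -0.0305 m and horizontal distance between pin_tip and head_hole below 0.007 m and angle between pin's own z axis and vertical below 0.15 rad and linear speed of pin below 0.02 m/s and velocity of joint head between -0.05 and 0.05 rad/s); the robot touches nothing.
It fails at once if the pin pressed against the turntable with more than 30 N (contact force between pin and stand above 30 N).
It fails at once if the gripper pressed against the turntable or the work on it with more than 15 N (contact force between the fingers and stand above 15 N).
It fails at once if a bowl, the jar, a petal or a modelling tool pushed more than 40 mm (distance of any of bowl_a, bowl_b, jar, petal_a, petal_b, petal_c, petal_d, rib_tool, ball_tool from where it was at the start of the episode above 0.04 m).
It also fails if it takes over 72 s, if anything falls off the work surface, if the arm or the gripper's body presses on something with over 40 N, if the wrist force passes 120 N, or if a joint passes its speed limit or range.

## Robot

A 6-joint arm with a two-finger parallel gripper is mounted at the origin on the work surface. World frame = base frame: x ahead of the robot, y to its left, z up, the work surface at z = 0. Lengths are in mm, angles in rad, forces in N, time in s.
With the tool pointing down it reaches from about 275 to 1000 mm from the base axis. Payload 8.4 kg.
Tool frame: the origin (TCP) lies midway between the tips of the shut fingers; the grasp point (between the pads) lies 19 mm behind it; z points along the fingers, y is the direction in which the jaws open and shut (so a half turn about z gives the same grasp; the last joint's range is limited). The gripper opens to 85 mm and grips with 20 to 120 N. Pads are 22 mm wide; open, the fingers measure 114 mm over their backs; the gripper's body (76 mm by 85 mm) begins 54 mm behind the grasp point. The pads swing forward as they close: fully open they stand 13 mm farther back than shut.
Start: joints at [1.347, 0.353, 1.633, -0, 1.155, -0.002], TCP at [137.489, 609.692, 231.281] pointing down, gripper open.
Joint ranges: [-2.63, 2.63], [-0.92, 2.1], [0.06, 2.66], [-1.3, 4.44], [0, 2.69], [-3.02, 3.02]. Speed limits (rad/s): [2.22, 2.22, 2.79, 3.14, 3.14, 3.14].

## Interface

Orientations are given as [roll, pitch, yaw] about the fixed x, y, z axes, in that order (R = Rz(yaw) Ry(pitch) Rx(roll)).
In Python, from rig import r gives the robot as it stands. The module is installed in compiled form; this text tells all that it offers.
- The arm moves only by the tool drive_tool, never from a script. Its argument "moves" is a list of rows, each a list of 3 entries, a list of its own where there are three numbers: the closure, from 0 (fully open) to 1 (shut), then the shift along the tool's x, y, z in cm, then the turn about the tool's z in degrees. In form: [[claw, [dx, dy, dz], roll], ...]. A call has 1 to 12 rows; each row is the pose to reach, as a shift and turn from the pose measured when the call began, along the tool's axes at that moment; what a row does not reach only later rows make up. A row lasts 1/8 s, in which the tool goes at most 62.5 mm and 10.7 degrees, less where a joint would pass 70% of its speed; a pose out of reach is approached as far as the arm can. A call with a gripper value outside its range is refused whole. The fingers move at their own pace and stop on an object; "grip_force" is the grip in N (left out, the last holds). Time passes only in rows, so rows that repeat a pose let the fingers close. It gives the time, the measured TCP pose, the force and the opening at its end, in the units of the state.
- r.sense(): the state, without advancing time (a new reading comes with each control period).
- r.grab_frame(name): name is "side" or "top" or "wrist"; returns a dict with "color" (384x512x3 uint8, red, green, blue), "fx", "fy", "cx", "cy" (pixels), "D" ([k1, k2, p1, p2, k3] as OpenCV has them; the pictures are not rectified), "pose" (4x4, takes a point from camera to world coordinates); the wrist camera has in their place "hand_eye" (4x4, takes a point from camera to tool coordinates, whose origin is the TCP and whose axes are the flange's). Camera axes: x right, y up, looking along -z (the intrinsics and any distortion apply to the point x, -y, -z); pixel columns grow to the right and rows downward; lengths in mm; the calibration is good to about 2 mm. A picture is of the moment at which its call begins: read the wrist's pose just before it. There is no depth.
- r.sign_off(): hands the job in, once; it reports no verdict.
Trained networks look in the newest picture that a camera, given by its name, has taken for a name from the list of things; names that differ only in an ending like _2 or _b are one class to them, and where a whole thing is asked for, a point or a joint stands for the part that bears it (a point fixed in the world has none). Each returns a list of dicts, best first, with "score" (0 to 1); they miss things now and then, are a little off and sometimes report something else, mostly with a low value. They report only what shows in the picture. A call takes as long as a camera call. They do not tell look-alikes from the thing itself.
- r.outline_of(thing, camera): "mask" (384x512 bool, what is visible of it) and "at" ([column, row] in pixels, amid what is visible of it).
- r.spot_point(thing, camera): "at" ([column, row] in pixels: a listed point, or the origin of a listed thing).
The state is a dict: "clock": time; "qpos": joint angles; "qvel": joint speeds; "joint_efforts": joint torques, N m; "eef_pos": TCP position; "tcp_rot": TCP orientation; "contact_force": force on the tool from outside, world axes, zero at the start; "wrist_torque": the same for the moment, N m; "opening": opening from 0.0 (shut) to 1.0 (fully open).
Only numpy, scipy, OpenCV 4.12 (cv2) and the standard library are available. Lean on these libraries where they do the work, as an engineer would, in place of code of your own. Each camera call takes 0.05 s, during which the arm holds its last target.

## Working session

There is one attempt and no reset: what is moved stays moved. The work goes in short steps, Python scripts to look and compute and a tool call to move; the robot and the scene stay as the last step left them, time stands still between calls to the robot, and variables do not carry over. Pictures are saved under pics/ and viewed, and the job is handed in when it is done.

Besides the shell and the picture viewer there is one more tool, called after "Call:" as name(argument=value, ...) on one line, values as JSON. drive_tool: Moves the arm, as the interface text tells. Its arguments: {"type":"object","properties":{"moves":{"type":"array"},"grip_force":{"type":"number"}},"required":["moves"]}

```bash
mkdir -p pics; python3 - <<'E'
from rig import r
import cv2
s=r.sense()
for k,v in s.items(): print(k,v)
for n in ["side","top","wrist"]:
    f=r.grab_frame(n)
    cv2.imwrite(f"pics/{n}0.png",f["color"][...,::-1])
    print(n,f["fx"],f["fy"],f["cx"],f["cy"],f["D"]); print(f.get("pose",f.get("hand_eye")))
    for t in ["pin_grip","pin_tip","head_hole","stand_axis","stand","block"]:
        print(t,[(round(d["score"],2),[round(float(x),1) for x in d["at"]]) for d in r.spot_point(t,n)])
E
```

```text
clock 0.0
qpos [ 1.34662957e+00  3.53649248e-01  1.63414392e+00  2.59742159e-05
  1.15520593e+00 -2.39517339e-03]
qvel [-0.00059146  0.000162    0.00083955  0.00173633  0.00046469  0.00034409]
joint_efforts [ 1.26798572e-03 -6.05269575e+01 -3.42061508e+01  6.07464312e-05
  9.59143013e-03 -8.84466772e-06]
eef_pos [137.35535026 609.22377661 230.55681373]
tcp_rot [-3.14018627e+00 -2.71170768e-05  2.91981055e+00]
contact_force [-1.14697026 -0.12391132  0.10951212]
wrist_torque [ 0.03180812 -0.02637492  0.00729274]
opening 0.9969443351818672
side 401.7926637252799 401.7926637252799 253.66593381695336 198.76687532902406 [0.04355228 0.         0.         0.         0.        ]
[[-9.55270830e-01  2.01686239e-01 -2.16287545e-01  2.36937686e+02]
 [-2.95149335e-01 -6.96102214e-01  6.54468164e-01  7.74666562e+02]
 [-1.85610169e-02  6.89031471e-01  7.24493699e-01  9.23968068e+02]
 [ 0.00000000e+00  0.00000000e+00  0.00000000e+00  1.00000000e+00]]
pin_grip [(0.71, [251.0, 283.2])]
pin_tip [(0.38, [242.5, 136.9])]
head_hole [(0.72, [375.7, 140.0]), (0.69, [266.8, 163.0])]
stand_axis [(0.82, [251.2,
[... 615 characters left out ...]
3, 298.1])]
stand_axis [(0.74, [281.3, 174.8]), (0.57, [352.7, 284.4])]
stand [(0.94, [346.0, 280.4]), (0.58, [276.4, 177.5])]
block [(0.73, [165.2, 195.6]), (0.53, [219.8, 139.8])]
wrist 266.033214611984 266.033214611984 255.72369598851225 190.9190673770502 [-0.05900621  0.          0.          0.          0.        ]
[[ 1.79603759e-04  9.58131886e-01  2.86327183e-01  7.22998971e+01]
 [ 9.99999575e-01  8.69756436e-05 -9.18312459e-04  1.26100909e-01]
 [-9.04767940e-04  2.86327226e-01 -9.58131463e-01 -1.43159989e+02]
 [ 0.00000000e+00  0.00000000e+00  0.00000000e+00  1.00000000e+00]]
pin_grip [(0.71, [90.6, 383.0])]
pin_tip []
head_hole []
stand_axis []
stand []
block [(0.94, [123.8, 369.4])]
```

View pics/side0.png

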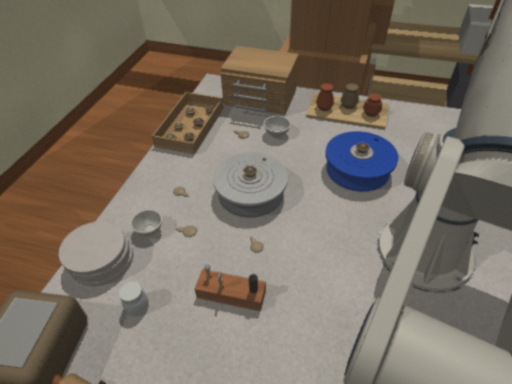

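View pics/top0.png

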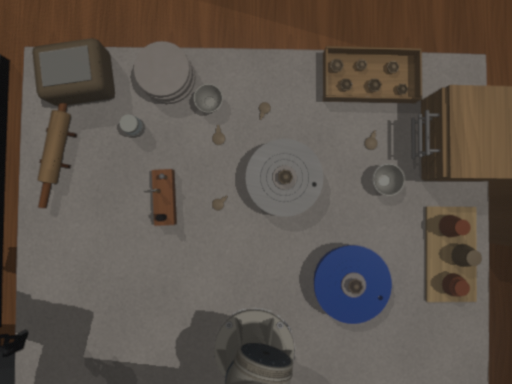

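View pics/wrist0.png

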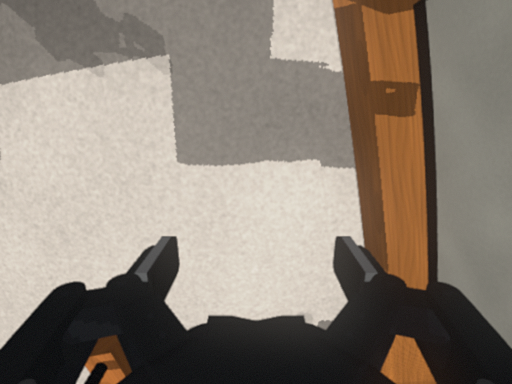

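Side: grey stand at (250,180), its hole near (265,160); the blue look-alike at (360,155); block at (230,290) with the black pin at (253,283). Top: grey stand at (283,177), hole dot (314,184); block (163,197), pin (160,217). The task names the grey stand (aluminium head with a rose); blue is to be left alone.

```bash
cat > h.py <<'E'
import numpy as np, cv2
from rig import r
from scipy.spatial.transform import Rotation as Ro
def cam(n):
    s=r.sense(); f=r.grab_frame(n)
    if "pose" in f: P=np.array(f["pose"])
    else:
        T=np.eye(4); T[:3,:3]=Ro.from_euler("xyz",s["tcp_rot"]).as_matrix(); T[:3,3]=s["eef_pos"]
        P=T@np.array(f["hand_eye"])
    K=np.array([[f["fx"],0,f["cx"]],[0,f["fy"],f["cy"]],[0,0,1]])
    return dict(img=f["color"],P=P,K=K,D=np.array(f["D"]))
def ray(c,uv):
    u=cv2.undistortPoints(np.array([[uv]],float),c["K"],c["D"])[0,0]
    d=c["P"][:3,:3]@np.array([u[0],-u[1],-1]); return c["P"][:3,3],d/np.linalg.norm(d)
def atz(c,uv,z):
    o,d=ray(c,uv); return o+d*(z-o[2])/d[2]
def tri(obs):
    A=np.zeros((3,3));b=np.zeros(3)
    for c,uv in obs:
        o,d=ray(c,uv);M=np.eye(3)-np.outer(d,d);A+=M;b+=M@o
    return np.linalg.solve(A,b)
def proj(c,p):
    q=np.linalg.inv(c["P"])@np.append(p,1); q=q[:3]*[1,-1,-1]
    return cv2.projectPoints(q.reshape(1,1,3),np.zeros(3),np.zeros(3),c["K"],c["D"])[0].ravel()
def tool(p):  # world point -> tool coords cm
    s=r.sense(); return Ro.from_euler("xyz",s["tcp_rot"]).as_matrix().T@(np.array(p)-s["eef_pos"])/10
def crop(c,ctr,w,name,k=6):
    x,y=map(int,ctr);i=c["img"][max(0,y-w):y+w,max(0,x-w):x+w,::-1]
    cv2.imwrite("pics/"+name,cv2.resize(i,None,fx=k,fy=k,interpolation=cv2.INTER_CUBIC)); print("crop origin",max(0,x-w),max(0,y-w),k)
E
python3 - <<'E'
from h import *
a=cam("side");b=cam("top")
crop(a,(250,230),70,"cs.png",5); 
x=np.hstack([cv2.resize(b["img"][y-40:y+40,x-40:x+40],None,fx=5,fy=5,interpolation=2) for x,y in((165,195),(285,178))])
cv2.imwrite("pics/ct.png",x[...,::-1])
for n,z,ps,pt in [("hole",74,(266.8,163),(316.8,184.9)),("axis",74,(251.2,175.8),(281.3,174.8)),("grip",75,(251,283.2),(159.3,216.2)),("block",0,(229,294.5),(165.2,195.6))]:
    print(n,tri([(a,ps),(b,pt)]).round(1),atz(a,ps,z).round(1),atz(b,pt,z).round(1))
for t in ["block","stand","pin"]:
  for c in("side","top"):
    for d in r.outline_of(t,c): 
        m=d["mask"].astype(np.uint8); print(t,c,round(d["score"],2),np.round(d["at"]),cv2.boundingRect(m),cv2.minAreaRect(cv2.findNonZero(m)))
E
```

```text
crop origin 180 160 5
hole [ 508.6 -186.5   44.6] [ 496.9 -155.    74. ] [ 509.7 -180.4   74. ]
axis [531.2 -76.3  80.6] [526.9 -84.5  74. ] [538.2 -75.1  74. ]
grip [412.6 280.7  76.8] [413.1 279.8  75. ] [412.3 281.1  75. ]
block [474.  283.   -2.3] [473.2 284.1   0. ] [474.2 282.5   0. ]
block side 0.74 [230. 292.] (195, 270, 71, 42) ((229.8269500732422, 289.8653869628906), (69.81734466552734, 31.966930389404297), 11.309932708740234)
block top 0.87 [166. 198.] (152, 169, 25, 57) ((164.0, 197.0), (56.0, 24.0), 90.0)
stand side 0.8 [360. 158.] (325, 130, 73, 62) ((359.6470642089844, 160.91177368164062), (72.0330810546875, 59.17869186401367), 14.03624439239502)
stand side 0.61 [250. 185.] (213, 151, 75, 66) ((250.0, 183.5), (65.0, 74.0), 90.0)
stand side 0.61 [219. 278.] (219, 277, 2, 4) ((219.5, 278.5), (3.0, 1.0), 90.0)
stand side 0.57 [251. 283.] (249, 274, 9, 19) ((253.0, 283.0), (18.0, 8.0), 90.0)
stand top 0.78 [351. 286.] (313, 246, 79, 78) ((352.0, 284.5), (77.0, 78.0), 90.0)
stand top 0.71 [282. 178.] (246, 139, 77, 78) ((284.0, 177.5), (77.0, 76.0), 90.0)
stand top 0.28 [160. 217.] (156, 215, 10, 6) ((160.5, 217.5), (5.0, 9.0), 90.0)
stand top 0.25 [390. 180.] (373, 164, 32, 33) ((388.50006103515625, 179.50001525878906), (31.11269760131836, 29.698484420776367), 45.0)
pin side 0.64 [252. 281.] (249, 274, 9, 18) ((253.0, 282.5), (17.0, 8.0), 90.0)
pin side 0.44 [208. 270.] (204, 265, 7, 14) ((207.58460998535156, 271.4769287109375), (13.331280708312988, 4.560701370239258), 74.74488067626953)
```

View pics/cs.png

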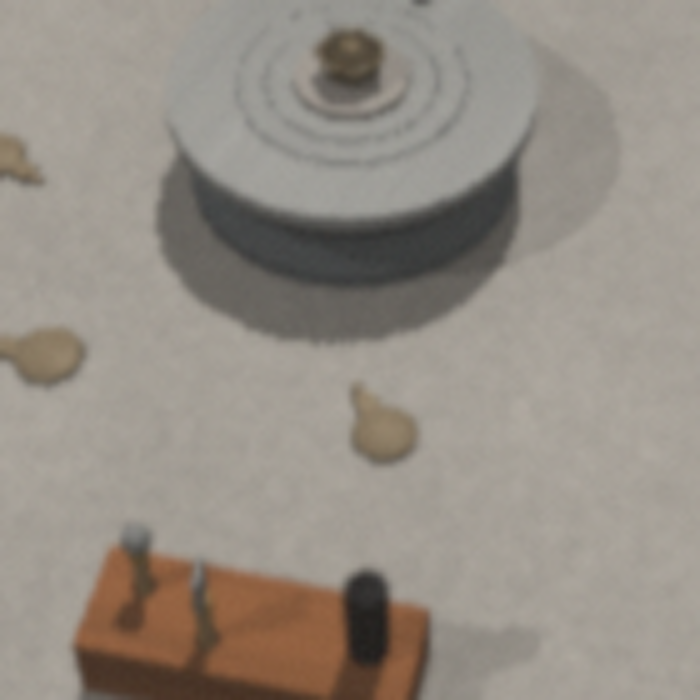

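View pics/ct.png

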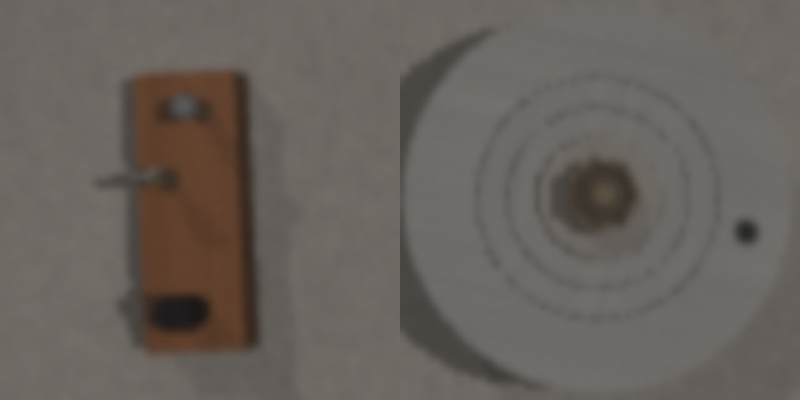

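```bash
python3 - <<'E'
from h import *
print(tool([412.5,280.5,200]))
a=cam("side");b=cam("top")
for c,n in((a,"side"),(b,"top")):
    # plate top: compare reprojected circle
    for d in r.outline_of("stand",n)[:2]: print(n,d["at"])
print(atz(b,(314.2,184.4),74),atz(a,(264.4,159.5),74))
# block yaw from top-mask
m=[d["mask"] for d in r.outline_of("block","top")][0].astype(np.uint8)
p=np.array([atz(b,q,45)[:2] for q in cv2.findNonZero(m)[:,0].astype(float)]).astype(np.float32)
print(cv2.minAreaRect(p), cv2.fitLine(p,2,0,.01,.01).ravel())
E
```

```text
[-34.07175308 -26.0636227    3.12649869]
side [360.4, 157.7]
side [248.6, 181.8]
top [352.7, 284.6]
top [282.4, 177.4]
[ 511.1165087  -172.67067458   74.        ] [ 508.95642378 -169.21544774   74.        ]
((469.0545349121094, 276.0777893066406), (170.07699584960938, 69.34183502197266), 3.14570951461792) [9.9624538e-01 8.6574465e-02 4.7082904e+02 2.7518466e+02]
```

Call:
drive_tool(moves=[[0,[-4.2,-3.2,0.4],-2],[0,[-8.5,-6.5,0.8],-4],[0,[-12.8,-9.8,1.2],-6],[0,[-17,-13,1.6],-8],[0,[-21.3,-16.3,2],-10],[0,[-25.5,-19.5,2.4],-12],[0,[-29.8,-22.8,2.8],-14],[0,[-34,-26,3.1],-16],[0,[-34,-26,3.1],-16]])

```text
clock: 2.82
eef_pos: [413.7, 278.9, 200.2]
tcp_rot: [-3.141, 0.0, -3.088]
contact_force: [0.3, -0.1, 0.3]
opening: 1.0
```

```bash
python3 - <<'E'
from h import *
s=r.sense();print(s["eef_pos"],s["tcp_rot"],s["qpos"])
w=cam("wrist");cv2.imwrite("pics/w1.png",w["img"][...,::-1])
a=cam("side");b=cam("top")
for n,c in(("wrist",w),("side",a),("top",b)):
    print(n,[(d["score"],d["at"]) for d in r.spot_point("pin_grip",n)])
print("proj",proj(w,[412.5,280.5,75]),proj(w,[412.5,280.5,101]))
E
```

```text
[413.70240394 278.87021861 200.22927753] [-3.14113389e+00  3.15384232e-04 -3.08792815e+00] [ 5.90495260e-01  1.92095800e-01  1.92994034e+00 -6.52127778e-04
  1.01952020e+00 -1.03362394e+00]
wrist [(0.78, [251.4, 181.7])]
side [(0.69, [251.9, 282.4])]
top []
proj [257.2011092  182.52310364] [257.36027875 189.54977201]
```

View pics/w1.png

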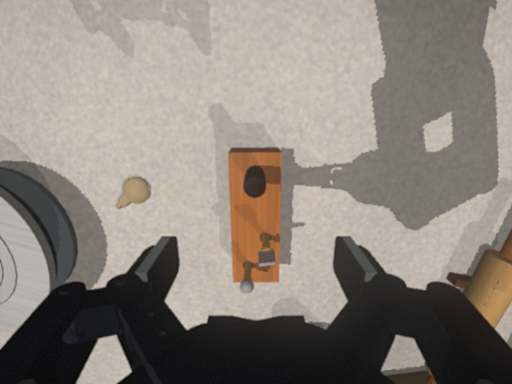

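The wrist view shows the block (255,215) and the black handle at (255,181), slightly left of my prediction (257,183).

```bash
python3 - <<'E'
from h import *
w=cam("wrist")
g=w["img"].max(2).astype(int)
m=np.zeros(g.shape,np.uint8); m[155:205,235:275]=(g[155:205,235:275]<60)
n,l,st,ce=cv2.connectedComponentsWithStats(m); i=1+np.argmax(st[1:,4]); print(st[i],ce[i])
print(atz(w,ce[i],75))
p=[atz(w,(254.5,181.5),75),atz(w,ce[i],75)]
print(p[0],tool([*p[1][:2],58]))
E
```

```text
[242 169  20  30 399] [252.27318296 182.95488722]
[410.83483912 278.79636669  75.        ]
[409.13161928 281.02681886  75.        ] [ 0.07027099 -0.33798644 14.23599452]
```

```bash
python3 - <<'E'
from h import *
w=cam("wrist");s=r.sense();print(s["eef_pos"],s["tcp_rot"],tool([411.5,280,58]))
crop(w,(252,190),50,"w2.png",6)
print(proj(w,[411.5,280,75]))
E
```

```text
[411.37428673 282.08899822 200.34932791] [ 3.14146818e+00 -3.34920475e-06 -3.08261113e+00] [-2.83055225e-04 -2.11049529e-01  1.42349066e+01]
crop origin 202 140 6
[253.40751864 183.58715573]
```

View pics/w2.png

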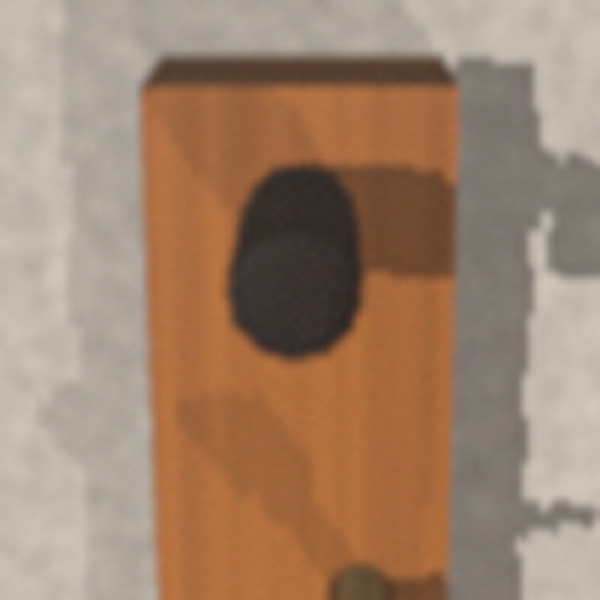

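The handle is centred at (251,183), about 2 px left of the model's estimate, so y ≈ 278.

Call:
drive_tool(moves=[[0,[0,-0.4,4],0],[0,[0,-0.4,8],0],[0,[0,-0.4,11],0],[0,[0,-0.4,13],0],[0,[0,-0.4,14.2],0],[0,[0,-0.4,14.2],0],[0,[0,-0.4,14.2],0]])

```text
clock: 4.1
eef_pos: [412.0, 278.6, 59.0]
tcp_rot: [3.141, 0.001, -3.082]
contact_force: [1.4, 0.1, 0.9]
opening: 1.002
```

```bash
python3 - <<'E'
from h import *
w=cam("wrist");s=r.sense();print(s["eef_pos"],s["tcp_rot"],s["contact_force"])
cv2.imwrite("pics/w3.png",w["img"][...,::-1])
E
```

```text
[412.13598442 278.58072306  59.165663  ] [ 3.14074592e+00  1.27754225e-03 -3.08241242e+00] [-0.16602385 -0.83733951 -0.19854257]
```

View pics/w3.png

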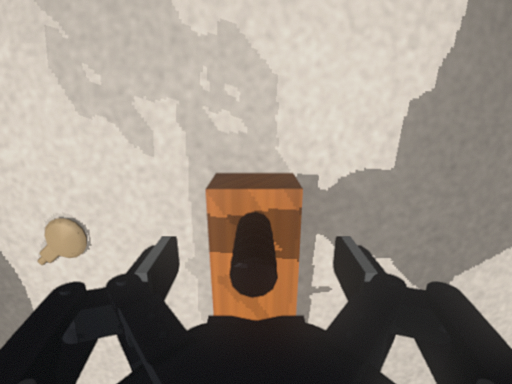

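The handle sits centred between the fingers at (253,255). Closing.

Call:
drive_tool(moves=[[1,[0,0,0],0],[1,[0,0,0],0],[1,[0,0,0],0],[1,[0,0,0],0],[1,[0,0,0],0],[1,[0,0,0],0]], grip_force=30)

```text
clock: 4.9
eef_pos: [412.2, 278.6, 59.3]
tcp_rot: [3.141, 0.001, -3.082]
contact_force: [-0.6, 0.1, 4.5]
opening: 0.248
```

Call:
drive_tool(moves=[[1,[0,0,-1.5],0],[1,[0,0,-3.5],0],[1,[0,0,-6],0],[1,[0,0,-9],0],[1,[0,0,-12],0],[1,[0,0,-12],0],[1,[0,0,-12],0]])

```text
clock: 5.78
eef_pos: [411.6, 278.2, 179.0]
tcp_rot: [3.141, 0.001, -3.082]
contact_force: [-0.2, -0.3, -1.0]
opening: 0.246
```

```bash
python3 - <<'E'
from h import *
w=cam("wrist");s=r.sense();print(s["eef_pos"],s["tcp_rot"],s["contact_force"],s["opening"])
cv2.imwrite("pics/w4.png",w["img"][...,::-1])
a=cam("side");b=cam("top")
for n,c in(("wrist",w),("side",a),("top",b)):
  for t in("pin_grip","pin_tip"):print(n,t,[(d["score"],d["at"]) for d in r.spot_point(t,n)])
crop(a,(252,260),45,"s4.png",7)
E
```

```text
[411.41532236 278.04142084 178.53875193] [ 3.14143668e+00  1.92822052e-04 -3.08237876e+00] [-0.8171185  -0.92959607 -1.36729258] 0.2504590620482393
wrist pin_grip [(0.92, [254.2, 248.9])]
wrist pin_tip [(0.94, [255.2, 205.9])]
side pin_grip [(0.64, [252.7, 253.7])]
side pin_tip [(0.64, [188.6, 231.6]), (0.42, [252.8, 269.0])]
top pin_grip []
top pin_tip []
crop origin 207 215 7
```

View pics/w4.png

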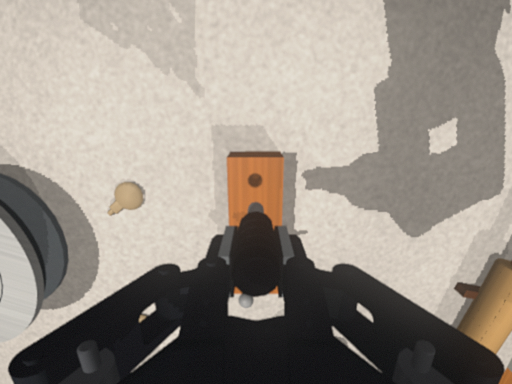

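View pics/s4.png

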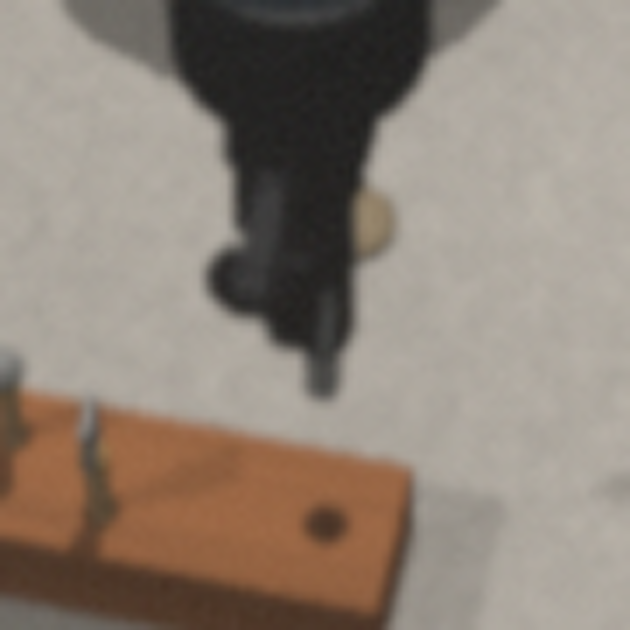

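```bash
python3 - <<'E'
from h import *
w=cam("wrist");s=r.sense()
a=cam("side");b=cam("top")
A1=atz(b,(284.6,176.8),74);A2=atz(a,(250.6,176.6),74);H1=atz(b,(314.2,184.4),74);H2=atz(a,(264.4,159.5),74)
print(A1,A2,H1,H2, np.linalg.norm(A1-H1),np.degrees(np.arctan2(*(H1-A1)[1::-1])),np.degrees(np.arctan2(*(H2-A2)[1::-1])))
crop(w,(255,190),40,"w5.png",8)
# tip in tool
f=r.grab_frame("wrist")
HE=np.array(f["hand_eye"])
u=cv2.undistortPoints(np.array([[[255.7,206.]]]),w["K"],w["D"])[0,0]
d=HE[:3,:3]@[u[0],-u[1],-1];o=HE[:3,3];print("tip tool",o+d*(48-o[2])/d[2])
print(atz(w,(255,180.5),45))
print(tool([510.5,-172,185]))
E
```

```text
[532.4604104  -84.90530592  74.        ] [527.5920382  -80.59148498  74.        ] [ 511.1165087  -172.67067458   74.        ] [ 508.95642378 -169.21544774   74.        ] 90.3234303831983 -103.66857587352402 -101.87499954004771
crop origin 215 150 8
tip tool [ 3.09779861  0.11341072 48.        ]
[410.97296052 277.8585726   45.        ]
[ -7.16643408 -45.54891806  -0.60650143]
```

View pics/w5.png

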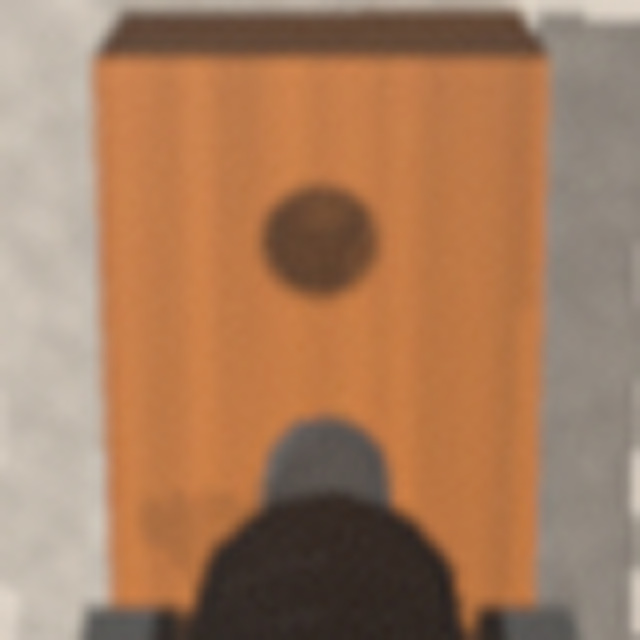

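Call:
drive_tool(moves=[[1,[-0.8,-5.1,-0.6],9],[1,[-1.6,-10.1,-0.6],18],[1,[-2.4,-15.2,-0.6],27],[1,[-3.2,-20.2,-0.6],36],[1,[-4,-25.3,-0.6],45],[1,[-4.8,-30.4,-0.6],54],[1,[-5.6,-35.4,-0.6],63],[1,[-6.4,-40.5,-0.6],72],[1,[-7.2,-45.5,-0.6],81],[1,[-7.2,-45.5,-0.6],88],[1,[-7.2,-45.5,-0.6],88],[1,[-7.2,-45.5,-0.6],88]])

```text
clock: 7.92
eef_pos: [510.7, -171.0, 184.9]
tcp_rot: [3.14, -0.001, 1.668]
contact_force: [0.1, 0.5, 0.1]
opening: 0.248
```

```bash
python3 - <<'E'
from h import *
w=cam("wrist");w=cam("wrist");s=r.sense();print(s["eef_pos"],s["tcp_rot"],s["contact_force"],s["opening"],s["qpos"][5])
cv2.imwrite("pics/w6.png",w["img"][...,::-1])
a=cam("side")
for n,c in(("wrist",w),("side",a)):
  for t in("pin_grip","pin_tip","head_hole","stand_axis"):
    print(n,t,[(round(d["score"],2),d["at"],atz(c,d["at"],74).round(1)) for d in r.spot_point(t,n)])
crop(a,(260,165),45,"s6.png",7)
E
```

```text
[ 510.77498699 -170.85304213  185.00633679] [ 3.14022901e+00 -8.51320248e-04  1.66754377e+00] [ 0.10663795 -0.59550339 -1.1122371 ] 0.25050084058553124 -0.4240267278139171
wrist pin_grip [(0.8, [254.3, 248.6], array([ 516.5, -237.7,   74. ]))]
wrist pin_tip [(0.85, [254.5, 208.2], array([ 512.3, -191.9,   74. ])), (0.53, [471.6, 72.6], array([700. , -40.2,  74. ])), (0.24, [255.5, 208.1], array([ 513.3, -191.7,   74. ]))]
wrist head_hole [(0.62, [253.3, 190.2], array([ 509.3, -173.1,   74. ]))]
wrist stand_axis [(0.82, [291.1, 100.2], array([535.5, -84.6,  74. ]))]
side pin_grip [(0.61, [262.2, 126.5], array([ 565.3, -336.3,   74. ]))]
side pin_tip [(0.52, [189.9, 231.6], array([620.8, 172.6,  74. ])), (0.26, [276.7, 132.5], array([ 507.5, -316.9,   74. ]))]
side head_hole [(0.94, [266.3, 160.2], array([ 502.1, -167.6,   74. ])), (0.26, [275.0, 135.5], array([ 508.7, -299.1,   74. ]))]
side stand_axis [(0.82, [360.3, 153.4], array([ 219.2, -282.6,   74. ])), (0.66, [249.3, 174.3], array([534.6, -89.4,  74. ])), (0.27, [264.5, 125.9], array([ 558.5, -341.9,   74. ]))]
crop origin 215 120 7
```

View pics/w6.png

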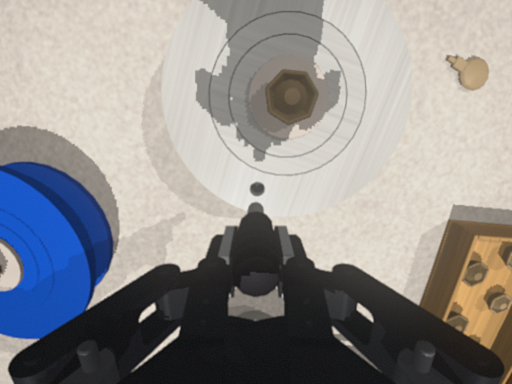

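View pics/s6.png

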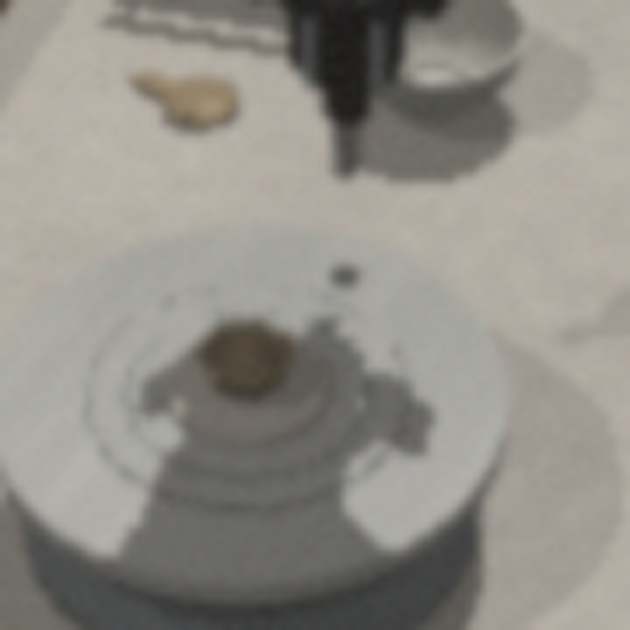

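Wrist view: the hole is at (257,188) just above the shank's tip (255,208), rose at (291,95), blue look-alike off to the left.

```bash
python3 - <<'E'
from h import *
w=cam("wrist");s=r.sense();print(s["eef_pos"])
g=cv2.cvtColor(w["img"],cv2.COLOR_RGB2GRAY)
def blob(x0,x1,y0,y1,t=90):
    m=(g[y0:y1,x0:x1]<t).astype(np.uint8);n,l,st,ce=cv2.connectedComponentsWithStats(m)
    for i in range(1,n): print(st[i],ce[i]+[x0,y0])
    return ce[1+np.argmax(st[1:,4])]+[x0,y0]
h=blob(245,270,180,197)
H=atz(w,h,74);A=atz(w,(288,93.5),74)
print(h,H,A,np.linalg.norm(H-A),np.degrees(np.arctan2(*(H-A)[1::-1])),"hole in tool cm",tool(H))
crop(w,(256,200),30,"w7.png",10)
E
```

```text
[ 510.82659182 -171.41426933  184.94911352]
[ 6  4 12  8 79] [256.7721519  187.49367089]
[256.7721519  187.49367089] [ 512.64611483 -170.46662673   74.        ] [532.36836393 -79.6395914   74.        ] 92.94362514707979 -102.25106424140661 hole in tool cm [ 0.06846936  0.1752628  11.09521247]
crop origin 226 170 10
```

View pics/w7.png

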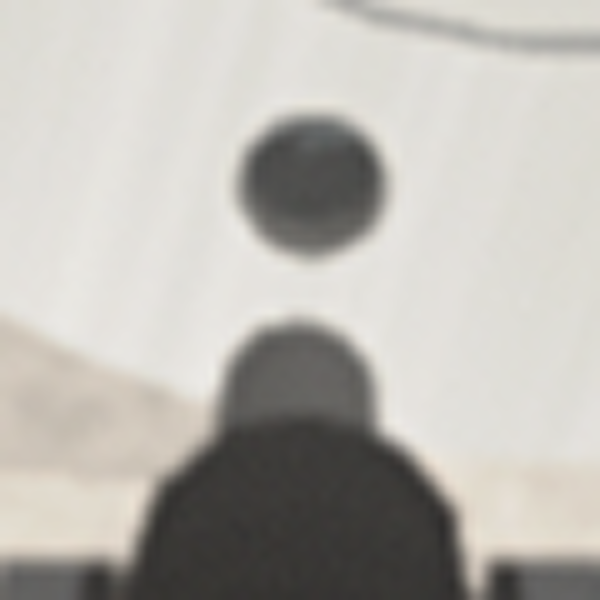

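Call:
drive_tool(moves=[[1,[-0.2,0.2,2],0],[1,[-0.2,0.2,4],0],[1,[-0.2,0.2,5],0],[1,[-0.2,0.2,5],0],[1,[-0.2,0.2,5],0]])

```text
clock: 9.15
eef_pos: [513.5, -173.3, 135.6]
tcp_rot: [3.139, -0.0, 1.665]
contact_force: [-0.0, -0.6, -0.7]
opening: 0.247
```

```bash
python3 - <<'E'
from h import *
w=cam("wrist");w=cam("wrist");s=r.sense();print(s["eef_pos"],s["tcp_rot"],s["contact_force"])
crop(w,(256,200),30,"w8.png",10)
a=cam("side");crop(a,(264,155),30,"s8.png",10)
E
```

```text
[ 513.54673689 -173.35421576  135.67711343] [ 3.13912321e+00 -3.33766296e-04  1.66503640e+00] [ 0.21482701 -0.44017735 -2.01043816]
crop origin 226 170 10
crop origin 234 125 10
```

View pics/w8.png

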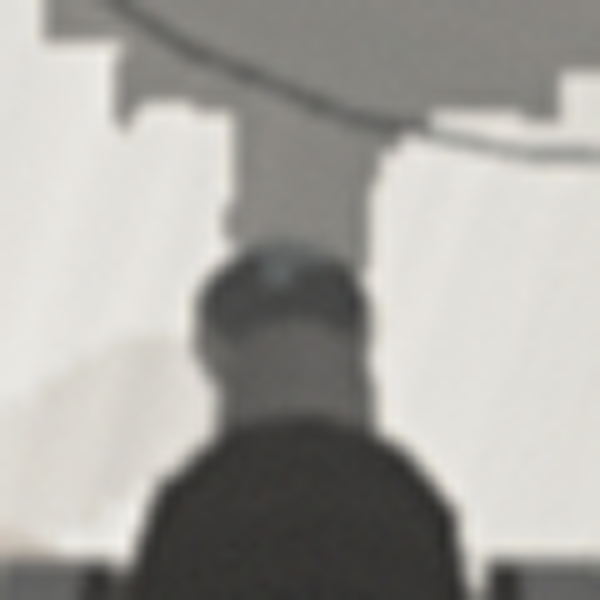

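View pics/s8.png

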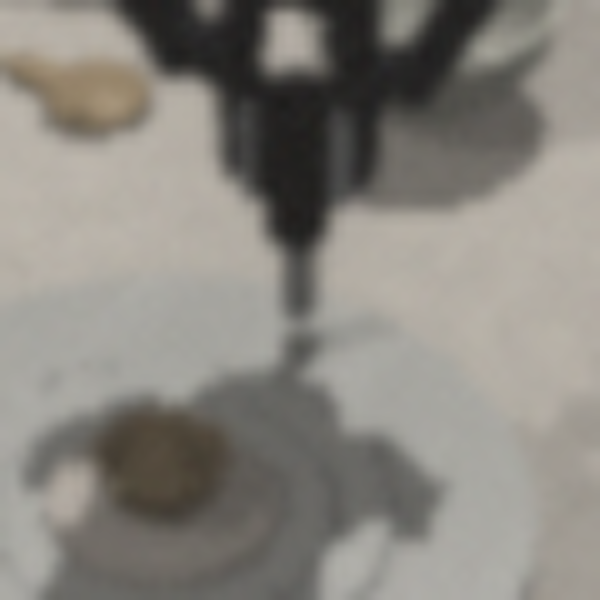

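```bash
cat >> h.py <<'E'
def tray(uv,z):
    f=r.grab_frame("wrist");HE=np.array(f["hand_eye"]);K=np.array([[f["fx"],0,f["cx"]],[0,f["fy"],f["cy"]],[0,0,1]])
    u=cv2.undistortPoints(np.array([[uv]],float),K,np.array(f["D"]))[0,0]
    d=HE[:3,:3]@[u[0],-u[1],-1];o=HE[:3,3];return o+d*(z-o[2])/d[2]
E
python3 - <<'E'
from h import *
print("tip far edge",tray((255.6,201.7),48),"hole c",tray((254.1,202.6),61.7),"hole far edge",tray((254.1,194.2),61.7),"near",tray((254.1,211),61.7))
s=r.sense();print(s["eef_pos"])
E
```

```text
tip far edge [ 7.35015629  0.59019    48.        ] hole c [ 1.87949149 -0.63705308 61.7       ] hole far edge [ 9.04365809 -0.62578287 61.7       ] near [-5.42631864 -0.64896586 61.7       ]
[ 513.20112822 -173.21528294  135.21719852]
```

Call:
drive_tool(moves=[[1,[-0.06,-0.12,0.3],0],[1,[-0.06,-0.12,0.6],0],[1,[-0.06,-0.12,0.9],0],[1,[-0.06,-0.12,0.9],0]])

```text
clock: 10.0
eef_pos: [511.8, -173.9, 125.8]
tcp_rot: [3.14, -0.001, 1.665]
contact_force: [-0.0, -0.1, -1.6]
opening: 0.247
```

```bash
python3 - <<'E'
from h import *
w=cam("wrist");w=cam("wrist");s=r.sense();print(s["eef_pos"],s["tcp_rot"],s["contact_force"])
crop(w,(256,200),30,"w9.png",10)
E
```

```text
[ 512.06626259 -173.92225933  126.1551995 ] [ 3.13994689e+00 -6.82376581e-04  1.66508464e+00] [-0.54525979 -0.57951722 -1.00828034]
crop origin 226 170 10
```

View pics/w9.png

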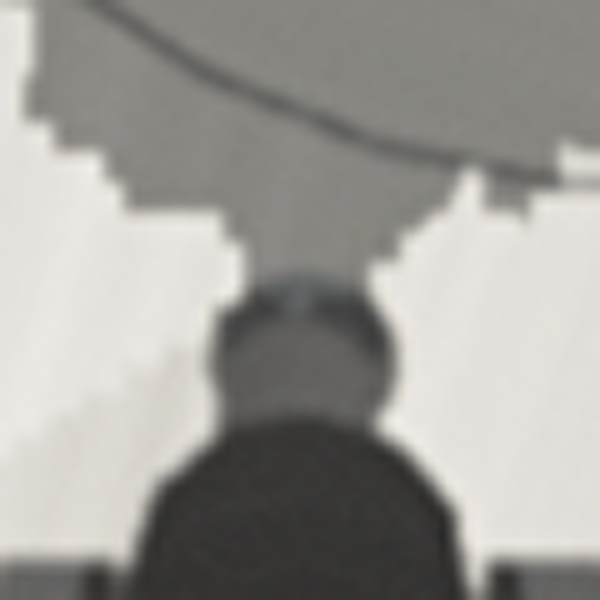

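```bash
python3 - <<'E'
from h import *
print(tray((255.7,201.6),48)-[4.8,0,0],"hole c",tray((256.3,197.4),52)-[7.5,0,0])
E
```

```text
[ 2.63032671  0.66568288 48.        ] hole c [ 1.98196255  1.12781983 52.        ]
```

Call:
drive_tool(moves=[[1,[-0.06,0.04,0.1],0],[1,[-0.06,0.04,0.3],0],[1,[-0.06,0.04,0.5],0],[1,[-0.06,0.04,0.7],0],[1,[-0.06,0.04,0.7],0]])

```text
clock: 10.82
eef_pos: [512.5, -174.5, 119.0]
tcp_rot: [3.14, -0.001, 1.665]
contact_force: [0.4, 0.4, -0.2]
opening: 0.247
```

Call:
drive_tool(moves=[[1,[0,0,0.2],0],[1,[0,0,0.4],0],[1,[0,0,0.6],0],[1,[0,0,0.8],0],[1,[0,0,0.8],0]])

```text
clock: 11.45
eef_pos: [512.3, -174.4, 110.9]
tcp_rot: [3.14, -0.001, 1.665]
contact_force: [0.4, 0.1, -1.8]
opening: 0.248
```

```bash
python3 - <<'E'
from h import *
w=cam("wrist");w=cam("wrist");s=r.sense();print(s["eef_pos"],s["tcp_rot"],s["contact_force"],s["wrist_torque"])
crop(w,(256,200),30,"w10.png",10)
E
```

```text
[ 512.49107291 -174.45783704  111.05251143] [ 3.14013255e+00 -7.32484468e-04  1.66505467e+00] [ 0.60890954  0.88342774 -1.95828516] [-0.03615054 -0.01003755 -0.0195215 ]
crop origin 226 170 10
```

View pics/w10.png

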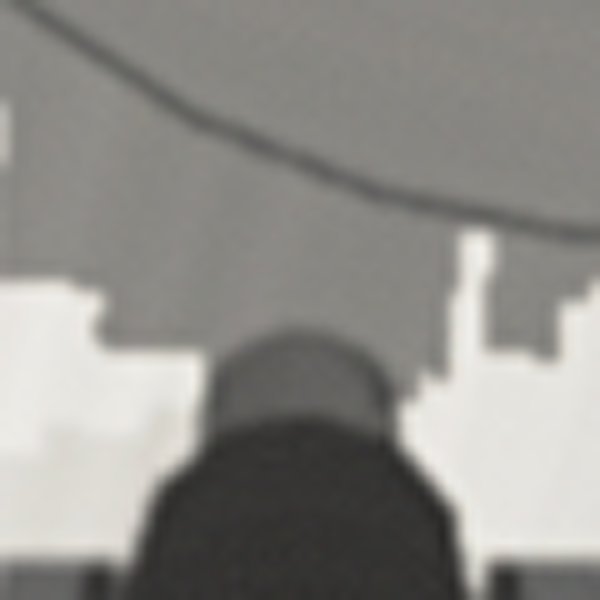

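Pin in the head's hole (shank fills the hole at (256,208)), no force yet. Now feeling for the disc.

Call:
drive_tool(moves=[[1,[0,0,0.1],0],[1,[0,0,0.2],0],[1,[0,0,0.25],0],[1,[0,0,0.3],0],[1,[0,0,0.3],0]])

```text
clock: 12.18
eef_pos: [512.5, -174.4, 108.0]
tcp_rot: [3.14, -0.001, 1.665]
contact_force: [0.1, 0.9, -1.1]
opening: 0.252
```

Call:
drive_tool(moves=[[1,[0,0,0.03],0],[1,[0,0,0.06],0],[1,[0,0,0.1],0],[1,[0,0,0.1],0]])

```text
clock: 12.68
eef_pos: [512.6, -174.5, 107.2]
tcp_rot: [3.14, -0.001, 1.665]
contact_force: [-0.5, 0.2, 2.9]
opening: 0.248
```

Contact of about 4 N on the disc. Now a better axis estimate before sliding.

```bash
python3 - <<'E'
from h import *
from scipy.optimize import least_squares
w=cam("wrist");s=r.sense();print(s["eef_pos"],s["contact_force"])
img=w["img"];cv2.imwrite("pics/w11.png",img[...,::-1])
b=cam("top");a=cam("side")
g=cv2.GaussianBlur(cv2.cvtColor(img,cv2.COLOR_RGB2GRAY),(0,0),0.8).astype(float)
# refine outer groove: search radially from guess for dark thin ridge
def fit(c,g,A0,R0,win,step):
    A=np.array(A0,float);R=R0
    for it in range(4):
        pts=[]
        for t in np.radians(np.arange(0,360,2)):
            rr=np.arange(R-win,R+win,step)
            q=np.array([proj(c,[A[0]+x*np.cos(t),A[1]+x*np.sin(t),74]) for x in rr])
            if (q<5).any() or (q[:,0]>505).any() or (q[:,1]>378).any(): continue
            v=cv2.remap(g.astype(np.float32),q[:,:1].astype(np.float32),q[:,1:].astype(np.float32),1).ravel()
            k=max(2,int(1.5*1.2/step)); rid=np.array([min(v[i-k],v[i+k])-v[i] if k<=i<len(v)-k else 0 for i in range(len(v))])
            i=rid.argmax()
            if rid[i]>8: pts.append([A[0]+rr[i]*np.cos(t),A[1]+rr[i]*np.sin(t)])
        pts=np.array(pts)
        if len(pts)<10: print("few",len(pts));return
        o=least_squares(lambda p:np.hypot(pts[:,0]-p[0],pts[:,1]-p[1])-p[2],[*A,R],loss="soft_l1",f_scale=.5)
        A=o.x[:2];R=o.x[2];win=max(win*.6,4)
    print("axis",A.round(1),"R",R.round(1),len(pts),"res",np.median(abs(o.fun)))
for R0 in (72,55): fit(w,g,(532,-82),R0,9,.5)
gt=cv2.cvtColor(b["img"],cv2.COLOR_RGB2GRAY)
print(proj(w,[532,-82,74]))
E
```

```text
[ 512.55280673 -174.46443552  107.22856379] [-1.09375229 -0.48409818  3.08541546]
axis [532.  -83.1] R 71.7 128 res 0.0025594946839362365
axis [532.1 -83. ] R 54.0 141 res 0.003223965291510922
[299.50913624  83.52695739]
```

View pics/w11.png

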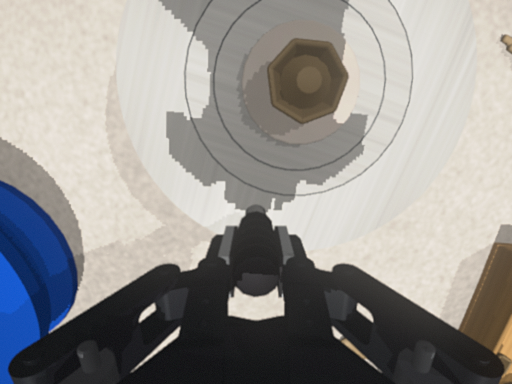

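```bash
cat > arc.py <<'E'
from h import *
import sys
C0=np.array([512.55,-174.46]);f0=np.radians(-102.2)
u=lambda f:np.array([np.cos(f),np.sin(f)])
cx,cy=0.0,0.0  # radial center corrections
def T(d): return C0+90*(u(f0+d)-u(f0))
if __name__=="__main__":
    S=[r.sense()]; s=S[0]
    p=np.array(s["eef_pos"]);print(p.round(2),np.array(s["contact_force"]).round(1),s["tcp_rot"][2].round(4) if hasattr(s["tcp_rot"][2],'round') else s["tcp_rot"])
    ctr=C0-90*u(f0);v=p[:2]-ctr;print("delta now",round(float(np.arctan2(v[1],v[0])-f0),4),"radius",np.linalg.norm(v).round(2),"Frad",round(float(np.dot(s["contact_force"][:2],v/np.linalg.norm(v))),1),"Ftan",round(float(np.dot(s["contact_force"][:2],[-v[1],v[0]])/np.linalg.norm(v)),1))
    for d in map(float,sys.argv[1:]): print(d,tool([*T(d),p[2]])[:2].round(3))
E
python3 arc.py 0.03 0.06 0.09 0.12 0.15 0.18 .21 .24
```

```text
[ 512.53 -174.47  107.21] [-0.5  0.6  4. ] 1.6651
delta now -0.0001 radius 90.02 Frad -0.4 Ftan -0.6
0.03 [-0.077  0.26 ]
0.06 [-0.147  0.521]
0.09 [-0.209  0.784]
0.12 [-0.263  1.048]
0.15 [-0.309  1.314]
0.18 [-0.347  1.581]
0.21 [-0.378  1.85 ]
0.24 [-0.4    2.119]
```

Call:
drive_tool(moves=[[1,[-0.03,0.09,0.01],0],[1,[-0.08,0.26,0.01],0],[1,[-0.11,0.39,0.02],0],[1,[-0.15,0.52,0.02],0],[1,[-0.15,0.52,0.02],0]])

```text
clock: 13.45
eef_pos: [516.6, -175.2, 107.1]
tcp_rot: [-3.14, -0.002, 1.665]
contact_force: [-6.6, 1.8, 10.0]
opening: 0.25
```

```bash
python3 arc.py 0.09 0.12 0.15 0.18 .21 .24
python3 - <<'E'
from h import *
w=cam("wrist");crop(w,(256,200),30,"w12.png",10)
E
```

```text
[ 516.57 -175.17  107.14] [-6.6  1.8 10. ] 1.6652
delta now 0.0454 radius 89.93 Frad -0.6 Ftan -6.8
0.09 [-0.102  0.388]
0.12 [-0.156  0.653]
0.15 [-0.202  0.919]
0.18 [-0.241  1.186]
0.21 [-0.271  1.455]
0.24 [-0.293  1.724]
crop origin 226 170 10
```

View pics/w12.png

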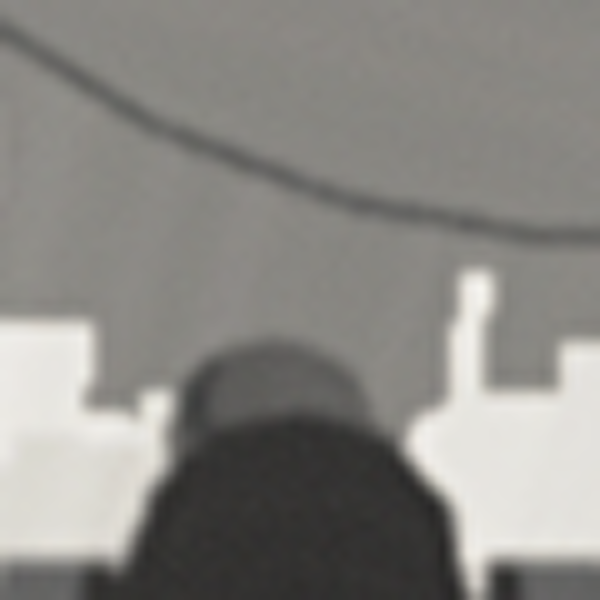

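The shank tip lags about 2 mm (tilting in the grip), and the vertical force rose to ~11 N. I'll firm the grip and ease off the press.

Call:
drive_tool(moves=[[1,[0,0,-0.05],0],[1,[0,0,-0.08],0],[1,[0,0,-0.08],0]], grip_force=90)

```text
clock: 13.88
eef_pos: [516.3, -175.1, 107.6]
tcp_rot: [-3.14, -0.002, 1.665]
contact_force: [-0.8, 0.3, -1.8]
opening: 0.237
```

```bash
python3 arc.py 0.09 0.12 0.15 0.18 .21 .24
python3 - <<'E'
from h import *
w=cam("wrist");crop(w,(256,200),30,"w13.png",10)
E
```

```text
[ 516.27 -175.09  107.6 ] [-0.8  0.3 -1.8] 1.6652
delta now 0.0419 radius 89.9 Frad -0.2 Ftan -0.8
0.09 [-0.113  0.418]
0.12 [-0.167  0.682]
0.15 [-0.213  0.948]
0.18 [-0.251  1.215]
0.21 [-0.282  1.484]
0.24 [-0.304  1.753]
crop origin 226 170 10
```

View pics/w13.png

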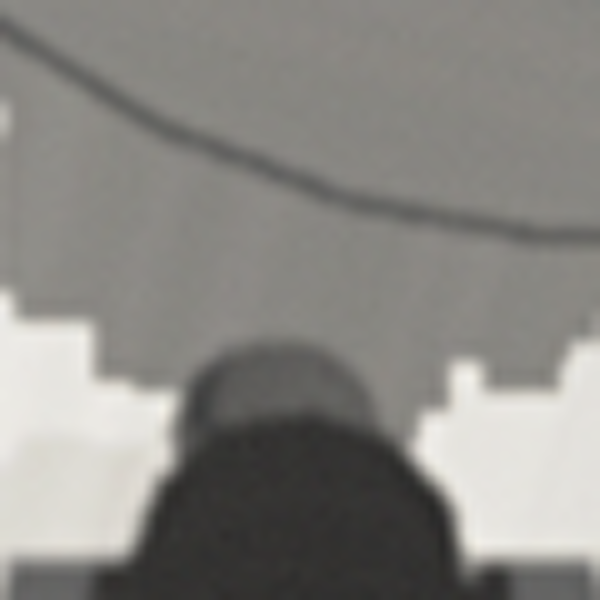

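Call:
drive_tool(moves=[[1,[-0.06,0.2,0],0],[1,[-0.11,0.41,0],0],[1,[-0.15,0.6,0],0],[1,[-0.19,0.8,0],0],[1,[-0.21,0.95,0],0],[1,[-0.21,0.95,0],0]])

```text
clock: 14.68
eef_pos: [526.2, -176.4, 107.6]
tcp_rot: [-3.14, -0.002, 1.665]
contact_force: [-1.4, 0.5, -1.2]
opening: 0.237
```

```bash
python3 arc.py .18 .21 .24 .27 .3
python3 - <<'E'
from h import *
w=cam("wrist");crop(w,(256,200),30,"w14.png",10)
E
```

```text
[ 526.23 -176.36  107.61] [-1.4  0.5 -1.2] 1.6653
delta now 0.1536 radius 90.03 Frad -0.4 Ftan -1.4
0.18 [-0.03   0.236]
0.21 [-0.061  0.504]
0.24 [-0.083  0.773]
0.27 [-0.097  1.043]
0.3 [-0.103  1.312]
crop origin 226 170 10
```

View pics/w14.png

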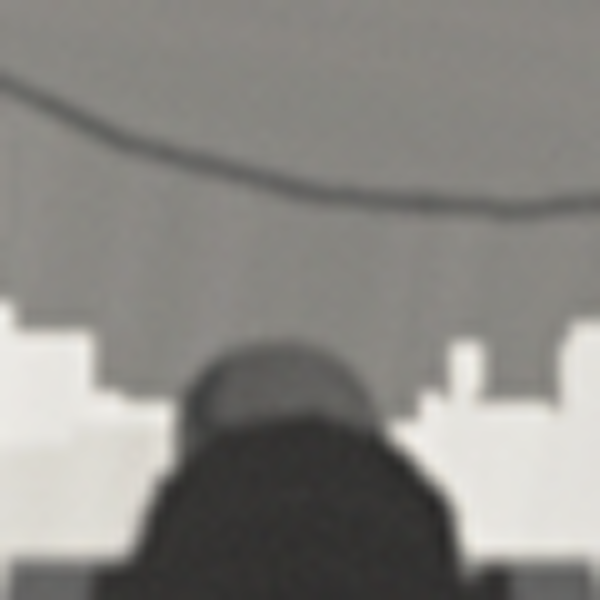

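Call:
drive_tool(moves=[[1,[-0.02,0.2,0],0],[1,[-0.05,0.4,0],0],[1,[-0.07,0.6,0.01],0],[1,[-0.08,0.77,0.03],0],[1,[-0.08,0.77,0.05],0]])

```text
clock: 15.35
eef_pos: [534.2, -176.5, 107.4]
tcp_rot: [-3.141, -0.001, 1.665]
contact_force: [-2.6, 0.8, 4.8]
opening: 0.233
```

```bash
python3 arc.py .26 .28 .3 .32 .34
```

```text
[ 534.17 -176.52  107.42] [-2.6  0.8  4.8] 1.6654
delta now 0.2418 radius 90.07 Frad -0.9 Ftan -2.5
0.26 [-0.003  0.164]
0.28 [-0.009  0.344]
0.3 [-0.012  0.524]
0.32 [-0.012  0.704]
0.34 [-0.008  0.884]
```

Call:
drive_tool(moves=[[1,[-0.01,0.18,0.01],0],[1,[-0.01,0.35,0.01],0],[1,[-0.01,0.35,0.01],0]])

```text
clock: 15.72
eef_pos: [537.8, -176.3, 107.4]
tcp_rot: [-3.141, -0.001, 1.665]
contact_force: [-3.1, 1.2, 4.4]
opening: 0.238
```

```bash
python3 arc.py .3 .32 .34 .36 .38
```

```text
[ 537.84 -176.33  107.4 ] [-3.1  1.2  4.4] 1.6654
delta now 0.2826 radius 90.05 Frad -1.5 Ftan -3.0
0.3 [0.003 0.157]
0.32 [0.003 0.337]
0.34 [0.007 0.517]
0.36 [0.015 0.697]
0.38 [0.026 0.876]
```

Call:
drive_tool(moves=[[1,[0,0.17,0.01],0],[1,[0,0.34,0.01],0],[1,[0,0.34,0.01],0]])

```text
clock: 16.1
eef_pos: [541.2, -176.0, 107.4]
tcp_rot: [-3.141, -0.001, 1.665]
contact_force: [-4.3, 1.0, 5.1]
opening: 0.238
```

Call:
drive_tool(moves=[[1,[0,0.17,0.01],0],[1,[0.02,0.35,0.01],0],[1,[0.02,0.35,0.01],0]])

```text
clock: 16.48
eef_pos: [544.6, -175.5, 107.4]
tcp_rot: [-3.14, -0.001, 1.666]
contact_force: [-4.0, 0.9, 5.0]
opening: 0.236
```

```bash
python3 arc.py .38 .4 .42 .44 .46
```

```text
[ 544.59 -175.53  107.37] [-4.   0.9  5. ] 1.6655
delta now 0.3582 radius 89.99 Frad -1.5 Ftan -3.8
0.38 [0.011 0.196]
0.4 [0.025 0.376]
0.42 [0.044 0.555]
0.44 [0.066 0.733]
0.46 [0.091 0.911]
```

Call:
drive_tool(moves=[[1,[0.01,0.19,0.01],0],[1,[0.03,0.37,0.01],0],[1,[0.03,0.37,0.01],0]])

```text
clock: 16.85
eef_pos: [548.3, -175.0, 107.4]
tcp_rot: [-3.14, -0.001, 1.666]
contact_force: [-4.3, 0.6, 5.8]
opening: 0.237
```

Call:
drive_tool(moves=[[1,[0.02,0.18,0.01],0],[1,[0.04,0.36,0.01],0],[1,[0.04,0.36,0.01],0]])

```text
clock: 17.23
eef_pos: [551.8, -174.3, 107.4]
tcp_rot: [-3.14, -0.001, 1.666]
contact_force: [-3.6, 0.4, 4.1]
opening: 0.234
```

```bash
python3 arc.py .46 .48 .5 .52 .54
```

```text
[ 551.8  -174.34  107.41] [-3.6  0.4  4.1] 1.6658
delta now 0.4393 radius 90.14 Frad -1.2 Ftan -3.4
0.46 [0.041 0.182]
0.48 [0.07 0.36]
0.5 [0.102 0.537]
0.52 [0.138 0.713]
0.54 [0.178 0.889]
```

Call:
drive_tool(moves=[[1,[0.04,0.18,0.01],0],[1,[0.07,0.36,0.01],0],[1,[0.07,0.36,0.01],0]])

```text
clock: 17.6
eef_pos: [555.3, -173.4, 107.4]
tcp_rot: [-3.14, -0.001, 1.666]
contact_force: [-3.6, 0.7, 4.9]
opening: 0.236
```

Call:
drive_tool(moves=[[1,[0.03,0.18,0.01],0],[1,[0.07,0.35,0.01],0],[1,[0.07,0.35,0.01],0]])

```text
clock: 17.98
eef_pos: [558.8, -172.6, 107.4]
tcp_rot: [-3.14, -0.0, 1.666]
contact_force: [-4.4, 0.4, 5.1]
opening: 0.231
```

```bash
python3 arc.py .54 .56 .58 .6 .62
```

```text
[ 558.75 -172.56  107.4 ] [-4.4  0.4  5.1] 1.666
delta now 0.5189 radius 90.25 Frad -1.7 Ftan -4.0
0.54 [0.067 0.18 ]
0.56 [0.11  0.355]
0.58 [0.156 0.529]
0.6 [0.206 0.702]
0.62 [0.26  0.873]
```

Call:
drive_tool(moves=[[1,[0.07,0.18,0.01],0],[1,[0.11,0.35,0.01],0],[1,[0.11,0.35,0.01],0]])

```text
clock: 18.35
eef_pos: [562.2, -171.3, 107.4]
tcp_rot: [-3.14, -0.0, 1.666]
contact_force: [-3.1, -1.8, 6.0]
opening: 0.233
```

Call:
drive_tool(moves=[[1,[0.05,0.18,0.01],0],[1,[0.1,0.34,0.01],0],[1,[0.1,0.34,0.01],0]])

```text
clock: 18.73
eef_pos: [565.6, -170.2, 107.4]
tcp_rot: [-3.14, 0.0, 1.666]
contact_force: [-4.3, 0.6, 4.0]
opening: 0.233
```

```bash
python3 arc.py .62 .64 .66 .68 .7
```

```text
[ 565.56 -170.19  107.43] [-4.3  0.6  4. ] 1.6663
delta now 0.5986 radius 90.34 Frad -2.1 Ftan -3.8
0.62 [0.089 0.174]
0.64 [0.146 0.345]
0.66 [0.206 0.514]
0.68 [0.27  0.683]
0.7 [0.337 0.85 ]
```

Call:
drive_tool(moves=[[1,[0.09,0.17,0.01],0],[1,[0.15,0.34,0.01],0],[1,[0.15,0.34,0.01],0]])

```text
clock: 19.1
eef_pos: [568.9, -168.6, 107.4]
tcp_rot: [-3.14, 0.001, 1.666]
contact_force: [-3.7, -0.2, 5.5]
opening: 0.235
```

Call:
drive_tool(moves=[[1,[0.06,0.17,0.01],0],[1,[0.13,0.33,0.01],0],[1,[0.13,0.33,0.01],0]])

```text
clock: 19.48
eef_pos: [572.1, -167.2, 107.4]
tcp_rot: [-3.14, 0.001, 1.667]
contact_force: [-3.9, 0.2, 5.1]
opening: 0.233
```

```bash
python3 arc.py .7 .72 .74 .76 .78
```

```text
[ 572.14 -167.2   107.44] [-3.9  0.2  5.1] 1.6666
delta now 0.6787 radius 90.33 Frad -1.9 Ftan -3.3
0.7 [0.102 0.166]
0.72 [0.172 0.332]
0.74 [0.246 0.496]
0.76 [0.323 0.659]
0.78 [0.403 0.82 ]
```

Call:
drive_tool(moves=[[1,[0.1,0.17,0.01],0],[1,[0.17,0.33,0.01],0],[1,[0.17,0.33,0.01],0]])

```text
clock: 19.85
eef_pos: [575.3, -165.4, 107.4]
tcp_rot: [-3.14, 0.001, 1.667]
contact_force: [-3.9, -0.3, 5.5]
opening: 0.235
```

Call:
drive_tool(moves=[[1,[0.08,0.16,0.01],0],[1,[0.16,0.33,0.01],0],[1,[0.16,0.33,0.01],0]])

```text
clock: 20.23
eef_pos: [578.6, -163.7, 107.4]
tcp_rot: [-3.141, 0.002, 1.667]
contact_force: [-4.0, -0.8, 5.4]
opening: 0.234
```

```bash
python3 arc.py .78 .8 .82 .84 .86
python3 - <<'E'
from h import *
w=cam("wrist");crop(w,(256,200),50,"w15.png",7)
E
```

```text
[ 578.55 -163.71  107.41] [-4.  -0.8  5.4] 1.6668
delta now 0.7596 radius 90.39 Frad -1.4 Ftan -3.8
0.78 [0.117 0.148]
0.8 [0.2   0.307]
0.82 [0.286 0.465]
0.84 [0.376 0.621]
0.86 [0.469 0.776]
crop origin 206 150 7
```

View pics/w15.png

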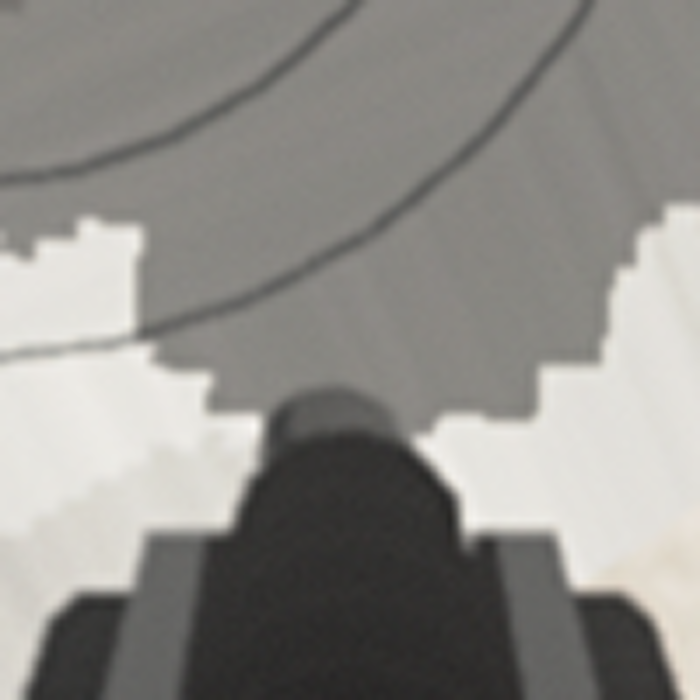

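The pin is still in the hole, brushed grain rotated with it. Continuing.

Call:
drive_tool(moves=[[1,[0.11,0.15,0.01],0],[1,[0.2,0.3,0.01],0],[1,[0.2,0.3,0.01],0]])

```text
clock: 20.65
eef_pos: [581.6, -161.5, 107.4]
tcp_rot: [-3.141, 0.002, 1.667]
contact_force: [-3.7, -0.6, 2.9]
opening: 0.24
```

Call:
drive_tool(moves=[[1,[0.09,0.16,0.01],0],[1,[0.18,0.31,0.01],0],[1,[0.18,0.31,0.01],0]])

```text
clock: 21.02
eef_pos: [585.0, -159.2, 107.0]
tcp_rot: [3.141, 0.002, 1.667]
contact_force: [0.2, 0.1, -1.5]
opening: 0.239
```

```bash
python3 arc.py .86 .88 .9 .92 .94
```

```text
[ 585.02 -159.15  106.96] [ 0.2  0.1 -1.5] 1.6668
delta now 0.8471 radius 90.2 Frad 0.1 Ftan 0.2
0.86 [0.077 0.089]
0.88 [0.173 0.241]
0.9 [0.272 0.392]
0.92 [0.374 0.54 ]
0.94 [0.478 0.686]
```

Force vanished and z dropped: the tip is over the hidden hole. Lowering gently.

Call:
drive_tool(moves=[[1,[0,0,0.05],0],[1,[0,0,0.1],0],[1,[0,0,0.1],0]])

```text
clock: 21.4
eef_pos: [585.1, -159.1, 105.8]
tcp_rot: [3.141, 0.002, 1.667]
contact_force: [-0.5, -0.0, -0.3]
opening: 0.236
```

Call:
drive_tool(moves=[[1,[0,0,0.05],0],[1,[0,0,0.1],0],[1,[0,0,0.15],0],[1,[0,0,0.15],0]])

```text
clock: 21.9
eef_pos: [585.1, -159.2, 104.3]
tcp_rot: [3.141, 0.002, 1.667]
contact_force: [-0.2, -0.4, -1.7]
opening: 0.236
```

Call:
drive_tool(moves=[[1,[0,0,0.05],0],[1,[0,0,0.1],0],[1,[0,0,0.15],0],[1,[0,0,0.2],0],[1,[0,0,0.2],0]])

```text
clock: 22.52
eef_pos: [585.2, -159.0, 102.3]
tcp_rot: [3.141, 0.002, 1.667]
contact_force: [-0.7, 1.1, 0.5]
opening: 0.237
```

Call:
drive_tool(moves=[[1,[0,0,0.1],0],[1,[0,0,0.2],0],[1,[0,0,0.3],0],[1,[0,0,0.4],0],[1,[0,0,0.4],0]])

```text
clock: 23.15
eef_pos: [585.3, -159.0, 98.2]
tcp_rot: [3.141, 0.002, 1.667]
contact_force: [-0.6, 2.0, -1.4]
opening: 0.234
```

Call:
drive_tool(moves=[[1,[0,0,0.1],0],[1,[0,0,0.2],0],[1,[0,0,0.3],0],[1,[0,0,0.4],0],[1,[0,0,0.4],0]])

```text
clock: 23.78
eef_pos: [585.3, -159.0, 94.0]
tcp_rot: [3.141, 0.002, 1.667]
contact_force: [1.3, 0.9, -0.8]
opening: 0.236
```

Call:
drive_tool(moves=[[1,[0,0,0.1],0],[1,[0,0,0.2],0],[1,[0,0,0.3],0],[1,[0,0,0.4],0],[1,[0,0,0.4],0]])

```text
clock: 24.4
eef_pos: [585.3, -159.0, 89.9]
tcp_rot: [3.141, 0.002, 1.667]
contact_force: [1.0, 1.6, -1.2]
opening: 0.238
```

Call:
drive_tool(moves=[[1,[0,0,0.05],0],[1,[0,0,0.1],0],[1,[0,0,0.12],0],[1,[0,0,0.12],0]])

```text
clock: 24.9
eef_pos: [585.3, -159.0, 88.7]
tcp_rot: [3.141, 0.002, 1.667]
contact_force: [0.5, 1.5, 0.3]
opening: 0.233
```

Call:
drive_tool(moves=[[1,[0,0,0.02],0],[1,[0,0,0.04],0],[1,[0,0,0.04],0]])

```text
clock: 25.28
eef_pos: [585.3, -159.0, 88.5]
tcp_rot: [3.141, 0.002, 1.667]
contact_force: [-1.1, 1.7, 4.2]
opening: 0.239
```

Shoulder has seated at TCP z 88.5 (expected 88.4) with ~5 N. Releasing.

Call:
drive_tool(moves=[[0.6,[0,0,0],0],[0.5,[0,0,0],0],[0.4,[0,0,0],0],[0.4,[0,0,0],0]])

```text
clock: 25.78
eef_pos: [585.3, -159.1, 88.4]
tcp_rot: [3.141, 0.002, 1.667]
contact_force: [0.6, 0.8, -0.3]
opening: 0.6
```

```bash
python3 - <<'E'
from h import *
w=cam("wrist");s=r.sense();print(s["eef_pos"],s["contact_force"],s["opening"])
cv2.imwrite("pics/w16.png",w["img"][...,::-1])
E
```

```text
[ 585.27431876 -159.05059905   88.42762666] [ 0.01253393  0.54885238 -0.58744912] 0.5984065000451194
```

View pics/w16.png

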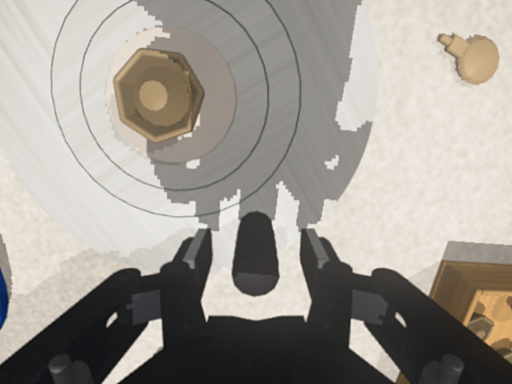

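Fingers are clear on both sides of the handle at (256,255), which stands upright with its shoulder on the head. Retracting straight up.

Call:
drive_tool(moves=[[0.4,[0,0,-2],0],[0.4,[0,0,-5],0],[0.4,[0,0,-9],0],[0.4,[0,0,-13],0],[0.4,[0,0,-13],0],[0.4,[0,0,-13],0]])

```text
clock: 26.58
eef_pos: [584.8, -158.7, 218.0]
tcp_rot: [3.141, 0.001, 1.667]
contact_force: [-0.3, 0.5, -0.4]
opening: 0.599
```

```bash
python3 - <<'E'
from h import *
w=cam("wrist");s=r.sense();print(s["eef_pos"],s["contact_force"],s["opening"])
a=cam("side")
crop(a,(255,165),50,"s17.png",5)
crop(w,(256,190),60,"w17.png",5)
x=np.hstack([cv2.imread("pics/s17.png"),cv2.resize(cv2.imread("pics/w17.png"),(500,500))]);cv2.imwrite("pics/c17.png",cv2.resize(x,(800,400)))
d=r.spot_point("pin_grip","wrist");dd=r.spot_point("pin_grip","side")
print(d,dd)
if d and dd:print(tri([(w,d[0]["at"]),(a,dd[0]["at"])]))
E
```

```text
[ 584.42586768 -158.64858798  217.34646784] [-0.49571721 -0.35018462 -0.27314432] 0.5988789946825789
crop origin 205 115 5
crop origin 196 130 5
[{'at': [257.7, 184.9], 'score': 0.72}, {'at': [397.7, 80.3], 'score': 0.55}] [{'at': [239.3, 148.6], 'score': 0.45}]
[ 586.9115276  -153.41961206  113.88513302]
```

View pics/c17.png

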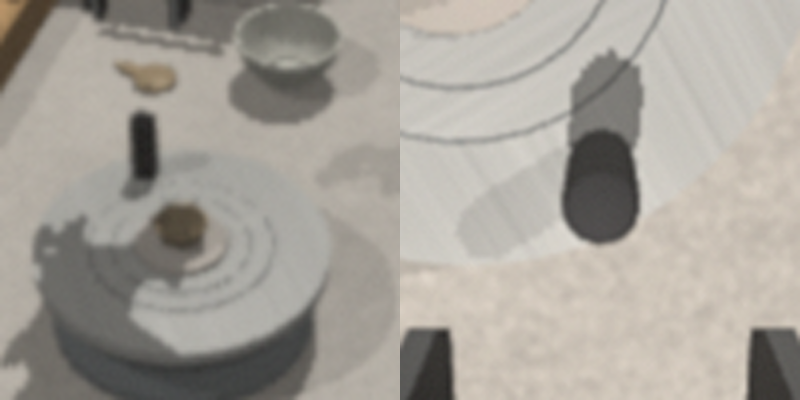

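```bash
python3 - <<'E'
from h import *
w=cam("wrist");a=cam("side")
for c,n in((w,"wrist"),(a,"side")):
  for zs in (74,78,93):
    P=[proj(c,[585.5+11*np.cos(t),-156.4+11*np.sin(t),z]) for z in(zs,zs+56) for t in np.linspace(0,6.28,60)]
    P=np.array(P);print(n,zs,P.min(0).round(1),P.max(0).round(1))
  g=c["img"].max(2)
  cx,cy=proj(c,[585.5,-156.4,100]).astype(int);m=np.zeros(g.shape,np.uint8);m[cy-25:cy+25,cx-20:cx+20]=g[cy-25:cy+25,cx-20:cx+20]<72
  k,l,st,ce=cv2.connectedComponentsWithStats(m);i=1+np.argmax(st[1:,4]);print("seen",st[i],st[i][:2]+st[i][2:4])
E
```

```text
wrist 74 [244.3 168.4] [268.5 204.5]
wrist 78 [244.1 169.2] [268.7 206. ]
wrist 93 [243.3 172.2] [269.6 212. ]
seen [246 170  21  26 270] [267 196]
side 74 [236.3 141.9] [244. 160.]
side 78 [236.2 140.9] [243.9 159. ]
side 93 [236. 137.] [243.7 155.4]
seen [238 144   6  16  80] [244 160]
```

The silhouette matches the fully-home model (side rows 142–160, wrist rows 169–203). Handing in.

```bash
python3 -c "
from rig import r
s=r.sense();print(s['clock'],s['qvel'],s['contact_force']);print(r.sign_off())"
```

```text
26.875 [-0.00124661 -0.0023276  -0.00509995  0.0003441   0.00087102  0.00039944] [ 0.29151061  0.34968072 -0.26357366]
the job is handed in; nothing more can be done
None
```

The lock pin is fully home through the grey turntable's head and the hidden disc, and I handed the job in at 26.9 s. I was given no verdict, so success is judged from my own checks.

**What I did:**
- I took the black-handled pin from the block and put it through the head's hole.
- I slid it counter-clockwise about 0.84 rad, pressing with about 4–7 N, with one brief peak of about 11 N before I eased off.
- When the tip dropped into the disc I lowered it 19 mm with almost no force, seated the shoulder with about 5 N, released it and backed off straight up.

**Last checks:**
- The shoulder seated at a tool height of 88.5 mm, against the expected 88.4 mm.
- In the side and wrist pictures the pin stands upright, and its outline fits the fully-home model; 4 mm proud fits slightly worse and 19 mm proud does not fit.
- The wrist force was near zero and the fingers were clear.

**Disagreed:**
- Triangulating the networks' pin_grip points gave a height of 114 mm against the expected 104 mm. The side picture's hit scored only 0.45, so I trusted the contact height and the outline instead.
- A dark-pixel threshold in the wrist picture caught only the upper part of the handle, so the wrist outline rests on reading the enlarged crop by eye.

**Not measured:** I did not measure the bystanders' positions again at the end; nothing in the pictures or forces suggested any had been touched.

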